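Rock the heavy knob tub on its skid bar and pour it into the tray

ROBOT

A 6-joint arm with a two-finger parallel gripper is mounted at the origin on the work surface; the furniture and walls round the work are solid. World frame = base frame: x ahead of the robot, y to its left, z up, the work surface at z = 0. Lengths are in m, angles in rad, forces in N, time in s.
With the tool pointing down it reaches from about 0.35 to 0.85 m from the base axis. Payload 8.1 kg.
Tool frame: the origin (TCP) lies on the centre line of the jaws, within the pads' length; the fingertips stand 22 mm ahead of it and the grasp point (between the pads) lies 3 mm ahead of it; z points along the fingers, y is the line along which they close (so a half turn about z gives the same grasp; the last joint's range is limited). The gripper opens to 93 mm and grips with 3 to 60 N. Pads are 15 mm wide; open, the fingers measure 128 mm over their backs; the gripper's body (75 mm by 188 mm) begins 65 mm behind the grasp point.
Start: joints at [1.151, 0.13, 1.488, -0, 1.523, -0.085], TCP at [0.197, 0.567, 0.241] pointing down, gripper open.
Joint ranges: [-2.96, 2.96], [-0.89, 2.26], [0.02, 2.5], [-1.34, 4.48], [0, 2.73], [-2.66, 2.66]. Speed limits (rad/s): [2.39, 2.39, 2.79, 3.14, 3.14, 3.14].

INTERFACE

Orientations are given as a rotation vector (axis times angle).
In Python, from plant import robot, job, read_camera gives the robot as it stands (robot), with the cameras as plain functions and the job (job).
- The arm moves only by the shell command python3 inch.py FILE [FORCE], which reads ROWS from the file FILE. ROWS is a JSON list that holds a single list of rows (three levels of brackets), with 1 to 20 rows, each of 5 numbers: the finger opening in m, then dx, dy, dz in shares of the most that a row can go, 1 being 50 mm, then a turn about the tool's z in parts of the range, where 1.0 means 2 rad; each row shifts and turns the commanded pose from where the row before left it, along the tool's axes as they then stand; what a row does not reach is not made up. A row lasts 1/10 s, in which the tool goes at most 0.05 m and 0.15 rad, less where a joint would pass 70% of its speed; a pose out of reach is approached as far as the arm can. The fingers move at their own pace and stop on an object; FORCE is the grip in N (left out, the last holds). Time passes only in rows, so rows that do not move let the fingers close. It prints the time, the measured TCP pose, the force, the opening and the grip force at its end. No shift or turn number may pass 1 either way. Input that does not fit is refused with a message, and nothing moves.
- robot.read_state(): the state, without advancing time (a new reading comes with each control period).
- read_camera(name): name is "scene" or "top"; returns a dict with "image" (480x640x3 uint8, red, green, blue), "fx", "fy", "cx", "cy" (pixels), "R" (3x3) and "t" (3): a world point X has camera coordinates R X + t. Camera axes: x right, y down, z forward; pixel columns grow to the right and rows downward; lengths in m; the calibration is good to about 2 mm. A picture is of the moment at which its call begins. There is no depth.
- job.close_job(): hands the job in; it is judged then, once.
The state is a dict: "t": time; "q": joint angles; "dq": joint speeds; "joint_torque": joint torques, N m; "tool_pos": TCP position; "orientation": TCP orientation; "force": force on the tool from outside, world axes, zero at the start; "wrist_torque": the same for the moment, N m; "opening": finger opening in m; "gripper_force": force on a finger pad.
Only numpy, scipy, OpenCV 4.12 (cv2) and the standard library are available. Lean on these libraries where they do the work, as an engineer would, in place of code of your own. Each camera call takes 0.05 s, during which the arm holds its last target. There are 200 camera calls.

TASK

The green tub of star knobs is too heavy to lift: take it by the yellow grip plate on its back wall and rock it forward on its front skid bar, keeping that bar on the stand and never letting the tub go right over, until all four knobs have slid out into the tray; do not pick at the knobs with the gripper. Then rock it back and set it down gently on both its feet where it stood, let go, and leave the things standing round the stand undisturbed.

Things in the scene. Friction and masses are not known exactly. Their poses are not given: they have to be found in the camera images.
- tub: Heavy open steel tub, painted green (2.0 to 3.0 kg with hidden variation, too heavy to lift), 150 mm wide, walls 5 mm. Origin: underside of its front skid bar, mid-width. Axes at rest: x level, the way it pours (toward the tray), y along the bar, z up. Floor from x=-120 to 0, its top 32 mm above the origin. The back wall leans 35 deg backward from vertical to its rim at (x=-166, z=96 mm).
- tub_grip (a point): Centre of the yellow grip plate that continues the back wall upward; in the tub frame x=-180, y=0, z=116 mm. 14 mm thick, 60 mm wide (along y), 50 mm along its slope (25 mm to each side of this point, the rim just below). It leans 35 deg backward like the back wall: up its slope is (-0.574, 0, 0.819), its flat faces look along (0.819, 0, 0.574) of the tub frame. Axes as the tub's.
- tub_skid (a point): Axis of the tub's front skid bar, mid-width, 8 mm above the tub's origin. Round steel bar 16 mm thick, 150 mm long along y; the tub rocks about it. A like bar at x=-112 mm is the back foot. The tub balances at about 60 to 65 deg of forward rocking and falls forward beyond that unless held. Axes as the tub's.
- tub_lip (a point): Middle of the pouring lip, the top edge of the tub's front wall; in the tub frame x=75, y=0, z=83 mm. The front wall leans 55 deg forward from vertical, so it is level when the tub is rocked by 35 deg; the knobs slide down it and out over the lip only at about 50 to 72 deg of rocking, depending on hidden friction. Axes as the tub's.
- stand: Fixed plywood stand with a tray before it (moves between runs). Origin on the bench, x the way of pouring. Flat top 100 mm above the bench, x=-155 to 17 mm, 190 mm wide along y. Along its front edge a steel stop strip, x=9 to 17 mm, 6 mm high; the tub's front skid bar stands 1 to 4 mm behind it, its axis at about x=-3 to 0 mm.
- tray (a point): Centre of the inner floor of the wooden catch tray fixed to the front of the stand; at x=128, y=0, z=8 mm of the stand's frame. The tray is 220 mm (x) by 200 mm (y) outside, walls 8 mm thick and 40 mm high, the far wall 75 mm high. Axes as the stand's.
- knob0: One of four loose black star knobs, 48 mm across, 30 mm high, 70 g, standing stem down in the tub at the start. Origin: centre of the stem's end; z = along its axis.
- knob1: One of four loose black star knobs, 48 mm across, 30 mm high, 70 g, standing stem down in the tub at the start. Origin: centre of the stem's end; z = along its axis.
- knob2: One of four loose black star knobs, 48 mm across, 30 mm high, 70 g, standing stem down in the tub at the start. Origin: centre of the stem's end; z = along its axis.
- knob3: One of four loose black star knobs, 48 mm across, 30 mm high, 70 g, standing stem down in the tub at the start. Origin: centre of the stem's end; z = along its axis.
- glue_bottle: White bottle with an orange spout, 68 mm across, 200 mm high, standing loose on the bench beside the stand; not to be disturbed. Origin: centre of its underside.
- mug: White dotted coffee mug, 82 mm across, 91 mm high, with a handle, standing loose on the bench beside the stand; not to be disturbed. Origin: centre of its underside.
- wax_tin: Round tin with a red lid, 77 mm across, 40 mm high, standing loose on the bench beside the stand; not to be disturbed. Origin: centre of its underside.
- tape_measure: Yellow tape measure, 38 x 91 x 66 mm high, standing loose on the bench beside the stand; not to be disturbed. Origin: centre of its underside.
- offcut: Dark red-brown wooden offcut, 45 x 130 x 45 mm, standing loose on the bench beside the stand; not to be disturbed. Origin: centre of its underside.

How it is judged:
By the outcome, as a careful person would: the job done as asked, in the order asked, and still so for the second after the job is handed in, with the robot touching nothing.
It also fails if it takes over 62 s, if anything falls off the work surface, if the arm or the gripper's body presses on something with over 40 N, if the wrist force passes 120 N, or if a joint passes its speed limit or range.

## Working session

There is one attempt and no reset: what is moved stays moved. The work goes in short steps, Python scripts to look and compute and a shell command to move; the robot and the scene stay as the last step left them, time stands still between calls to the robot, and variables do not carry over. Pictures are saved under pics/ and viewed, at most 13 in all, crops included, and the job is handed in when it is done.

```bash
ls; mkdir -p pics; python3 - <<'E'
from plant import robot, job, read_camera
import cv2,numpy as np
for n in("scene","top"):
    c=read_camera(n)
    cv2.imwrite(f"pics/{n}0.png",c["image"][:,:,::-1])
    print(n,c["fx"],c["fy"],c["cx"],c["cy"],np.round(c["R"],4).tolist(),np.round(c["t"],4).tolist())
s=robot.read_state();print({k:np.round(v,3).tolist() for k,v in s.items()})
E
```

```text
inch.py
pics
plant.py
scene 557.8278036478273 557.8278036478273 329.56961749536634 225.8568506161991 [[0.4808, -0.8766, -0.019], [-0.6521, -0.3431, -0.676], [0.5861, 0.3374, -0.7366]] [-0.2411, 0.5245, 0.8832]
top 583.9896571928712 583.9896571928712 327.72960941666804 241.91432966926124 [[-0.0065, -0.9999, 0.0092], [-0.9934, 0.0054, -0.1148], [0.1148, -0.0099, -0.9933]] [0.0724, 0.5805, 1.0535]
{'t': 0.1, 'q': [1.151, 0.131, 1.489, 0.0, 1.523, -0.085], 'dq': [-0.0, -0.001, -0.004, -0.001, -0.0, 0.0], 'joint_torque': [0.001, -56.134, -49.31, 0.077, 0.029, 0.0], 'tool_pos': [0.197, 0.566, 0.24], 'orientation': [-0.523, -3.097, 0.003], 'force': [0.274, -0.328, -0.917], 'wrist_torque': [0.049, -0.004, -0.044], 'gripper_force': 0.0, 'opening': 0.093}
```

View pics/scene0.png

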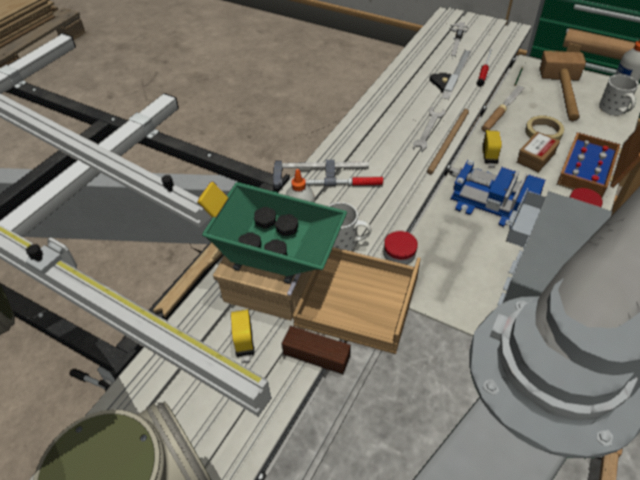

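View pics/top0.png

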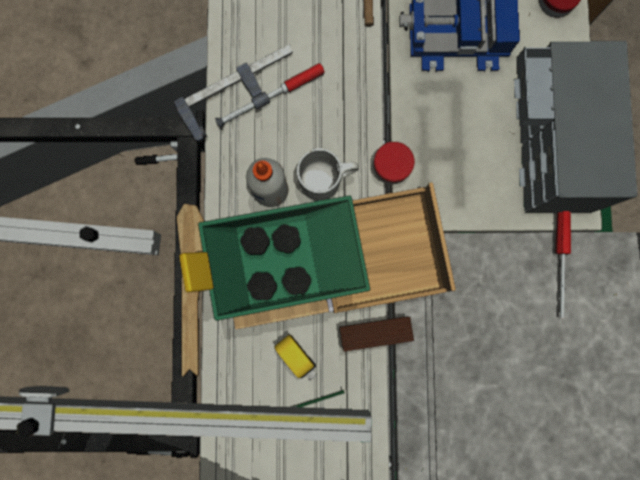

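The tub sits at top-image (285,255), pouring toward image right (world −y), with the yellow plate at (196,271). The tray is at (405,245). The bottle (265,180), mug (322,174) and tin (393,162) are on the +x side, and the tape (295,355) and offcut (376,333) are on the near side. I'll enlarge this to pick corners.

```bash
python3 - <<'E'
import cv2
a=cv2.imread("pics/top0.png")[175:335,170:470]; cv2.imwrite("pics/ct.png",cv2.resize(a,(800,427),interpolation=cv2.INTER_CUBIC))
a=cv2.imread("pics/scene0.png")[170:360,190:430]; cv2.imwrite("pics/cs.png",cv2.resize(a,(720,570),interpolation=cv2.INTER_CUBIC))
E
```

```text
(no output)
```

View pics/ct.png

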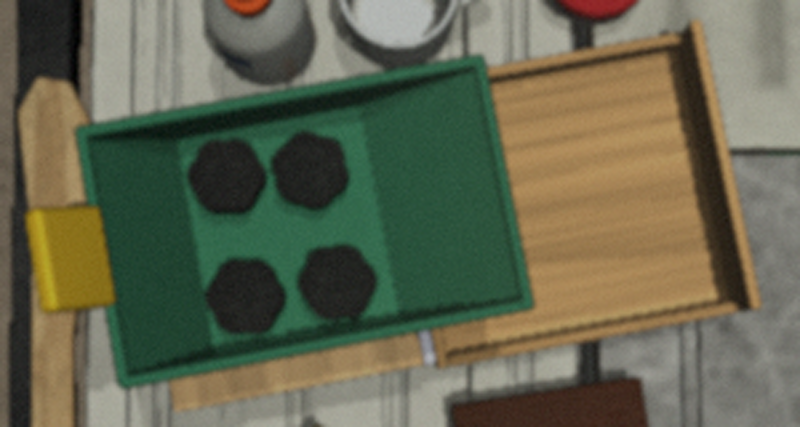

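View pics/cs.png

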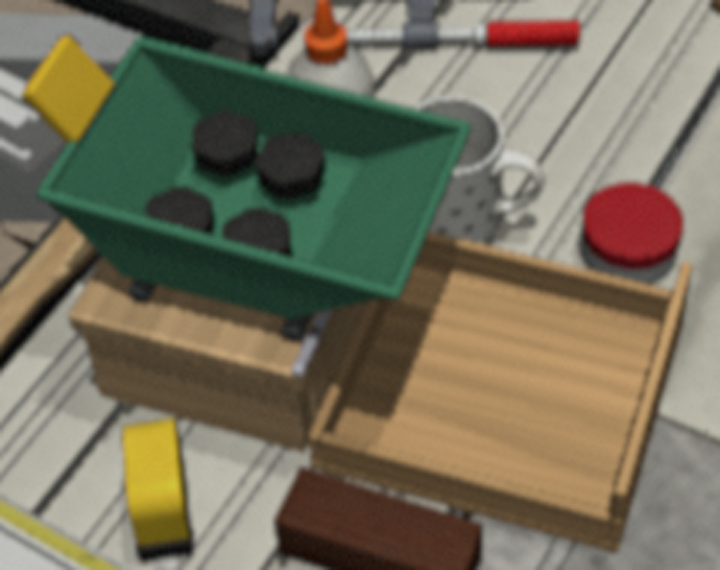

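```bash
cat > fit.py <<'E'
import numpy as np,sys
from scipy.optimize import least_squares
from plant import robot, job, read_camera
C={n:read_camera(n) for n in("top","scene")}
def proj(c,X):
    p=X@np.array(c["R"]).T+c["t"]; return np.c_[c["fx"]*p[:,0]/p[:,2]+c["cx"],c["fy"]*p[:,1]/p[:,2]+c["cy"]]
def W(p,L,z):
    c,s=np.cos(p[2]),np.sin(p[2]); L=np.array(L)/1e3
    return np.c_[p[0]+c*L[:,0]-s*L[:,1],p[1]+s*L[:,0]+c*L[:,1],L[:,2]+z]
def px(l,s,o): return np.array(l)/s+o
tub=[(75,75,83),(75,-75,83),(-166,75,96),(-166,-75,96)]
tt=px([(486,57),(531,306),(79,127),(124,384),(28,211),(43,311)],800/300,(170,175))
ts=px([(467,127),(398,297),(140,42),(42,192)],3,(190,170))
st=[(17,-95,106),(-155,-95,100),(238,-100,75),(238,100,75),(18,-100,40)]
stt=px([(436,363),(175,408),(758,307),(697,22),(438,364)],800/300,(170,175))
sts=px([(297,372),(73,320),(617,548),(688,265),(315,437)],3,(190,170))
st2=list(st); st2[2]=(238,-100,0)
tubT=tub+[(-200,30,132.5),(-200,-30,132.5)]
def r(p,a,z,l1,o1,l2,o2): return np.r_[(proj(C["top"],W(p,l1,z))-o1).ravel(),(proj(C["scene"],W(p,l2,z))-o2).ravel()]
for nm,z,a in(("tub",.1,(tubT,tt,tub,ts)),("stand",0,(st,stt,st2,sts))):
    f=lambda p:r(p,0,z,*a)
    s=least_squares(f,[.55,.1,-1.4],loss="soft_l1"); print(nm,s.x.round(4),np.degrees(s.x[2]).round(2)); print(f(s.x).reshape(-1,2).round(1).tolist())
    if nm=="tub":
        print("grip",W(s.x,[(-180,0,116)],.1),"skid",W(s.x,[(0,0,8)],.1))
        yaw=s.x[2]
from scipy.spatial.transform import Rotation as Ro
R=Ro.from_rotvec(robot.read_state()["orientation"]).as_matrix(); print(R.round(4).tolist()); 
ty=np.array([-np.sin(yaw),np.cos(yaw),0])
for d in(ty,-ty): print("turn about tool z",np.arctan2(-(d@R[:,0]),d@R[:,1]))
E
python3 fit.py
```

```text
tub [ 0.5491  0.0928 -1.3893] -79.6
[[-1.4, 0.7], [-0.2, -1.3], [2.2, 0.6], [1.1, -1.9], [-1.0, -1.3], [-0.3, 0.4], [0.1, 1.0], [-0.8, -0.0], [0.0, 0.6], [0.2, 1.3]]
grip [[0.51662364 0.26980489 0.216     ]] skid [[0.54911264 0.09276121 0.108     ]]
stand [ 0.5455  0.0948 -1.39  ] -79.64
[[-0.3, -1.1], [-1.0, 0.8], [1.5, -0.7], [1.1, -2.5], [-0.6, 1.1], [0.9, 0.9], [-3.0, -1.0], [0.0, 2.5], [1.2, -0.7], [-3.2, 0.2]]
[[-0.9445, 0.3285, -0.0005], [0.3285, 0.9445, -0.0011], [0.0001, -0.0012, -1.0]]
turn about tool z 1.0545451176716356
turn about tool z -2.0870475359181575
```

The manual's scale: shifts go in shares of 50 mm and turns go in shares of 2 rad. Converting my numbers, -0.03 m is -0.6, -0.02 m is -0.4, 0.1545 rad / 2 = 0.0773.

```bash
echo '[[[0.09, 0, 0, -0.6, 0], [0.09, 0, 0, -0.6, 0.075], [0.09, 0, 0, -0.4, 0.075], [0.09, 0, 0, 0, 0.075], [0.09, 0, 0, 0, 0.075], [0.09, 0, 0, 0, 0.075], [0.09, 0, 0, 0, 0.075], [0.09, 0, 0, 0, 0.0773]]]' > rows.txt && python3 inch.py rows.txt 45; echo '[[[0.09, -0.4, 0.2, 0, 0], [0.09, -0.6, 0.4, 0, 0], [0.09, -0.6, 0.5, 0, 0], [0.09, -0.6, 0.5, 0, 0], [0.09, -0.6, 0.5, 0, 0], [0.09, -0.6, 0.5, 0, 0], [0.09, -0.6, 0.5, 0, 0], [0.09, -0.6, 0.5, 0, 0], [0.09, -0.6, 0.5, 0, 0], [0.09, -0.6, 0.4, 0, 0], [0.09, -0.6, 0.3, 0, 0], [0.09, -0.4, 0.2, 0, 0], [0.09, -0.2, 0.2, 0, 0], [0.09, 0, 0, 0, 0], [0.09, 0, 0, 0, 0]]]' > rows.txt && python3 inch.py rows.txt
cat > meas.py <<'E'
import numpy as np,sys
from plant import robot, job, read_camera
from scipy.spatial.transform import Rotation as Ro
s=robot.read_state();R=Ro.from_rotvec(s["orientation"]).as_matrix()
T=np.array(eval(sys.argv[1])); p=np.array(s["tool_pos"])
u=np.array([np.cos(-1.3893),np.sin(-1.3893)]); sk=np.array([.5491,.0928])
print("t",s["t"],"pos",p.round(4),"err in tool axes",(R.T@(T-p)).round(4),"yaw err",np.arctan2(R[:2,0]@np.array([-u[1],u[0]]),-R[:2,0]@u).round(4))
v=np.array([(p[:2]-sk)@u,p[2]-.003-.108]);print("q",np.round(s["q"],2),"F",np.round(s["force"],1),"open",s["opening"],"rel skid",v.round(4),"r",np.hypot(*v).round(4),"rock deg",(149.04-np.degrees(np.arctan2(v[1],v[0]))).round(1))
E
python3 meas.py '[.5166,.2698,.222]'
```

```text
t: 1.0
tool_pos: [0.1971, 0.5666, 0.3203]
orientation: [2.013, 2.412, -0.001]
force: [0.0, 0.4, -0.1]
opening: 0.0899
gripper_force: 0.0
t: 2.5
tool_pos: [0.517, 0.2714, 0.3204]
orientation: [-2.005, -2.418, 0.0]
force: [-0.9, -0.0, 0.1]
opening: 0.0901
gripper_force: 0.0
t 2.5 pos [0.517  0.2714 0.3204] err in tool axes [-0.0016 -0.0006  0.0984] yaw err -0.0046
q [0.4  0.07 1.41 0.   1.66 0.21] F [-0.9 -0.   0.1] open 0.0901104098564659 rel skid [-0.1815  0.2094] r 0.2771 rock deg 18.1
```

In the tool's units: 0.02 m is 0.4, 0.015 m is 0.3, 0.005 rad / 2 = 0.0025.

```bash
echo '[[[0.09, 0, 0, 0.4, 0.0025], [0.09, 0, 0, 0.4, 0], [0.09, 0, 0, 0.4, 0], [0.09, 0, 0, 0.3, 0], [0.09, 0, 0, 0.2, 0], [0.09, 0, 0, 0.16, 0], [0.09, 0, 0, 0.1, 0], [0.09, 0, 0, 0, 0]]]' > rows.txt && python3 inch.py rows.txt; python3 meas.py '[.5166,.2698,.222]'
python3 - <<'E'
from plant import robot, job, read_camera
import cv2,numpy as np
a=cv2.resize(read_camera("scene")["image"][150:300,170:370,::-1],(800,600),interpolation=cv2.INTER_CUBIC)
cv2.imwrite("pics/g1.png",a)
E
```

```text
t: 3.3
tool_pos: [0.5172, 0.2709, 0.2223]
orientation: [-2.011, -2.413, 0.001]
force: [0.2, 0.1, 0.5]
opening: 0.0902
gripper_force: 0.0
t 3.3 pos [0.5172 0.2709 0.2223] err in tool axes [-0.0009 -0.0008  0.0003] yaw err 0.0005
q [0.39 0.1  1.56 0.   1.49 0.21] F [0.2 0.1 0.5] open 0.09015122557893886 rel skid [-0.1809  0.1113] r 0.2124 rock deg 0.6
```

View pics/g1.png

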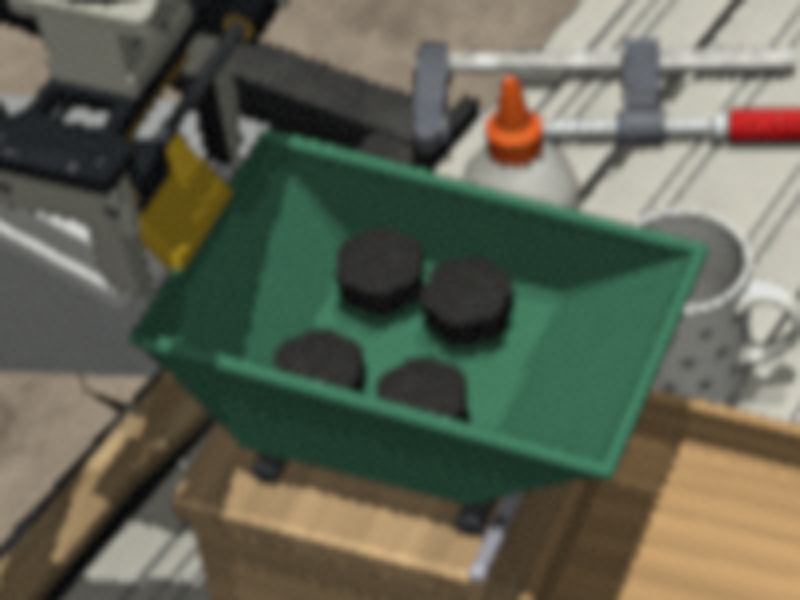

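The fingers straddle the yellow plate (185,200) with clearance on both sides. I'll close gently first to check the centring.

```bash
echo '[[[0.07, 0, 0, 0, 0], [0.064, 0, 0, 0, 0], [0.05, 0, 0, 0, 0], [0.05, 0, 0, 0, 0], [0.05, 0, 0, 0, 0], [0.05, 0, 0, 0, 0]]]' > rows.txt && python3 inch.py rows.txt 8; python3 meas.py '[.5172,.2709,.2223]'
```

```text
t: 3.95
tool_pos: [0.5177, 0.2709, 0.2229]
orientation: [2.011, 2.413, 0.001]
force: [2.2, 1.2, 1.5]
opening: 0.06
gripper_force: 8.0
t 3.95 pos [0.5177 0.2709 0.2229] err in tool axes [ 0.0001 -0.0005  0.0006] yaw err 0.0004
q [ 0.39  0.1   1.56 -0.    1.49  0.21] F [2.2 1.2 1.5] open 0.0600054550578805 rel skid [-0.1809  0.1119] r 0.2127 rock deg 0.8
```

In the tool's units: -0.006 m is -0.12, -0.0044 m is -0.088.

```bash
echo '[[[0.05, 0, 0, 0, 0], [0.05, 0, 0, 0, 0], [0.05, -0.044, 0, -0.06, 0], [0.05, -0.088, 0, -0.12, 0], [0.05, -0.088, 0, -0.12, 0], [0.05, -0.088, 0, -0.12, 0], [0.05, -0.088, 0, -0.12, 0], [0.05, -0.044, 0, -0.06, 0], [0.05, 0, 0, 0, 0]]]' > rows.txt && python3 inch.py rows.txt 45; python3 meas.py '[.5172,.2709,.2223]'
```

```text
t: 4.85
tool_pos: [0.5207, 0.2485, 0.2508]
orientation: [-2.011, -2.412, 0.004]
force: [4.2, 0.3, -15.8]
opening: 0.0596
gripper_force: 45.0
t 4.85 pos [0.5207 0.2485 0.2508] err in tool axes [0.0227 0.0007 0.0284] yaw err 0.001
q [ 0.36  0.07  1.54 -0.    1.54  0.18] F [  4.2   0.3 -15.8] open 0.05962797756312407 rel skid [-0.1582  0.1398] r 0.2111 rock deg 10.5
```

In the tool's units: -0.0062 m is -0.124, -0.0054 m is -0.108.

```bash
echo '[[[0.05, -0.054, 0, -0.052, 0], [0.05, -0.108, 0, -0.102, 0], [0.05, -0.108, 0, -0.102, 0], [0.05, -0.108, 0, -0.102, 0], [0.05, -0.108, 0, -0.102, 0], [0.05, -0.124, 0, -0.09, 0], [0.05, -0.124, 0, -0.082, 0], [0.05, -0.124, 0, -0.082, 0], [0.05, -0.124, 0, -0.082, 0], [0.05, -0.124, 0, -0.078, 0], [0.05, -0.068, 0, -0.03, 0], [0.05, 0, 0, 0, 0]]]' > rows.txt && python3 inch.py rows.txt; python3 meas.py '[.5172,.2709,.2223]'
python3 - <<'E'
from plant import robot, job, read_camera
import cv2,numpy as np
a=cv2.resize(read_camera("scene")["image"][130:330,180:440,::-1],(780,600),interpolation=cv2.INTER_CUBIC)
cv2.imwrite("pics/g2.png",a)
E
```

```text
t: 6.05
tool_pos: [0.532, 0.1911, 0.2983]
orientation: [-2.012, -2.413, -0.001]
force: [0.5, -1.0, -15.8]
opening: 0.0594
gripper_force: 45.0
t 6.05 pos [0.532  0.1911 0.2983] err in tool axes [ 0.0811 -0.0002  0.076 ] yaw err 0.001
q [0.25 0.02 1.5  0.   1.62 0.07] F [  0.5  -1.  -15.8] open 0.05939270428387945 rel skid [-0.0998  0.1873] r 0.2123 rock deg 31.0
```

View pics/g2.png

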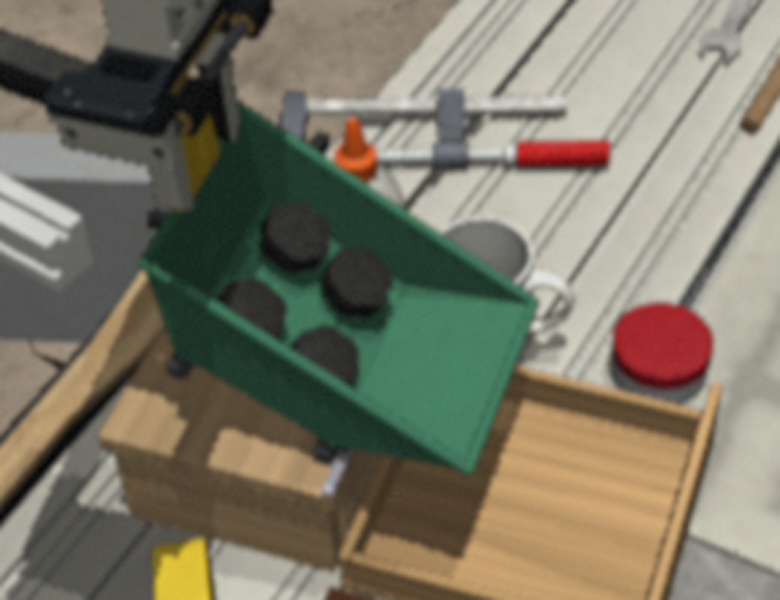

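The tub is at about 30° with its skid bar (330,450) on the stand behind the strip, and all four knobs are still on the floor. I'll carry on to about 52°.

In the tool's units: -0.0073 m is -0.146, -0.0072 m is -0.144.

```bash
echo '[[[0.05, -0.068, 0, -0.03, 0], [0.05, -0.136, 0, -0.06, 0], [0.05, -0.136, 0, -0.056, 0], [0.05, -0.138, 0, -0.054, 0], [0.05, -0.14, 0, -0.05, 0], [0.05, -0.142, 0, -0.042, 0], [0.05, -0.144, 0, -0.036, 0], [0.05, -0.144, 0, -0.032, 0], [0.05, -0.144, 0, -0.028, 0], [0.05, -0.146, 0, -0.024, 0], [0.05, -0.074, 0, -0.008, 0], [0.05, 0, 0, 0, 0], [0.05, 0, 0, 0, 0], [0.05, 0, 0, 0, 0], [0.05, 0, 0, 0, 0]]]' > rows.txt && python3 inch.py rows.txt; python3 meas.py '[.5172,.2709,.2223]'
```

```text
t: 7.6
tool_pos: [0.5452, 0.1222, 0.321]
orientation: [2.01, 2.412, 0.004]
force: [-3.0, 4.8, 6.6]
opening: 0.0586
gripper_force: 45.0
t 7.6 pos [0.5452 0.1222 0.321 ] err in tool axes [ 0.1513 -0.001   0.0987] yaw err 0.0004
q [ 0.13 -0.    1.48  0.    1.66 -0.05] F [-3.   4.8  6.6] open 0.05858594863923785 rel skid [-0.0297  0.21  ] r 0.2121 rock deg 51.0
```

In the tool's units: -0.0037 m is -0.074, -0.0005 m is -0.01.

```bash
echo '[[[0.05, -0.074, 0, -0.01, 0], [0.05, -0.074, 0, -0.01, 0], [0.05, -0.074, 0, -0.008, 0], [0.05, -0.074, 0, -0.006, 0], [0.05, -0.074, 0, -0.004, 0], [0.05, -0.074, 0, -0.002, 0], [0.05, -0.074, 0, 0, 0], [0.05, -0.074, 0, 0, 0], [0.05, -0.074, 0, 0.002, 0], [0.05, -0.074, 0, 0.004, 0], [0.05, 0, 0, 0, 0], [0.05, 0, 0, 0, 0], [0.05, 0, 0, 0, 0], [0.05, 0, 0, 0, 0], [0.05, 0, 0, 0, 0], [0.05, 0, 0, 0, 0]]]' > rows.txt && python3 inch.py rows.txt; python3 meas.py '[.5172,.2709,.2223]'
python3 - <<'E'
from plant import robot, job, read_camera
import cv2,numpy as np
a=cv2.resize(read_camera("scene")["image"][130:330,180:440,::-1],(780,600),interpolation=cv2.INTER_CUBIC)
cv2.imwrite("pics/g3.png",a)
E
```

```text
t: 9.2
tool_pos: [0.5521, 0.0851, 0.3233]
orientation: [2.01, 2.41, 0.003]
force: [-2.6, 1.3, 9.0]
opening: 0.0577
gripper_force: 45.0
t 9.2 pos [0.5521 0.0851 0.3233] err in tool axes [ 0.1892 -0.0013  0.1007] yaw err 0.0009
q [ 0.06 -0.01  1.48 -0.    1.66 -0.12] F [-2.6  1.3  9. ] open 0.057717183831387874 rel skid [0.0081 0.2123] r 0.2125 rock deg 61.2
```

View pics/g3.png

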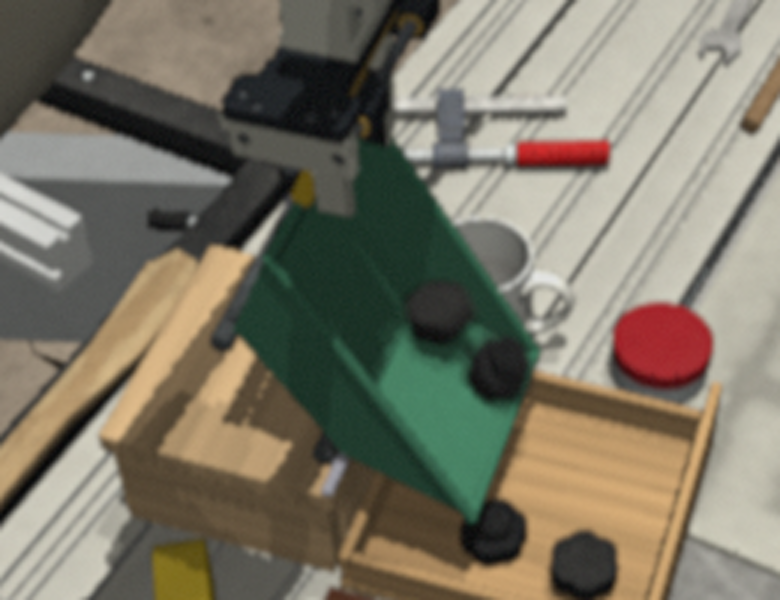

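Two knobs are in the tray, at (490,532) and (583,565). The other two are still on the front wall, at (438,310) and (500,368). I'll check the true rock angle before going further.

```bash
cat > rock.py <<'E'
import numpy as np,sys
from scipy.optimize import least_squares
from plant import robot, job, read_camera
c=read_camera("scene")
L=np.array([(75,-75,83),(75,75,83),(-112,-75,8)])/1e3
o=np.array(eval(sys.argv[1]))/3+(180,130)
def f(p):
    th=p[0]; l=L-[0,0,.008]
    x=l[:,0]*np.cos(th)+l[:,2]*np.sin(th)+p[1]; z=-l[:,0]*np.sin(th)+l[:,2]*np.cos(th)+.108; y=l[:,1]+p[2]
    a=-1.3893; X=np.c_[.5491+np.cos(a)*x-np.sin(a)*y,.0928+np.sin(a)*x+np.cos(a)*y,z]
    q=X@np.array(c["R"]).T+c["t"]
    return (np.c_[c["fx"]*q[:,0]/q[:,2]+c["cx"],c["fy"]*q[:,1]/q[:,2]+c["cy"]]-o).ravel()
s=least_squares(f,[1,0,0],x_scale=[.1,.01,.01]);p=s.x
print("theta",np.degrees(p[0]),"shift",p[1:],s.fun.round(1))
th=p[0];print("grip pred rel skid",p[1]-.180*np.cos(th)+.108*np.sin(th),.18*np.sin(th)+.108*np.cos(th))
E
python3 rock.py '[(475,520),(537,350),(222,335)]'
```

```text
theta 58.27380277856781 shift [-0.00034431  0.00452978] [-1.  -1.7 -0.3 -0.1  1.2  2. ]
grip pred rel skid -0.003137581955019106 0.20989568279268017
```

In the tool's units: -0.0028 m is -0.056, 0.0004 m is 0.008.

```bash
echo '[[[0.05, -0.056, 0, 0.004, 0], [0.05, -0.056, 0, 0.004, 0], [0.05, -0.056, 0, 0.004, 0], [0.05, -0.056, 0, 0.006, 0], [0.05, -0.056, 0, 0.006, 0], [0.05, -0.056, 0, 0.006, 0], [0.05, -0.056, 0, 0.008, 0], [0.05, -0.056, 0, 0.008, 0], [0.05, 0, 0, 0, 0], [0.05, 0, 0, 0, 0], [0.05, 0, 0, 0, 0], [0.05, 0, 0, 0, 0], [0.05, 0, 0, 0, 0], [0.05, 0, 0, 0, 0]]]' > rows.txt && python3 inch.py rows.txt; python3 meas.py '[.5172,.2709,.2223]'
python3 - <<'E'
from plant import robot, job, read_camera
import cv2,numpy as np
i=read_camera("scene")["image"][:,:,::-1]; j=read_camera("top")["image"][:,:,::-1]
R=lambda a,s:cv2.resize(a,s,interpolation=cv2.INTER_CUBIC)
o=np.zeros((600,800,3),np.uint8); o[:,:500]=R(i[130:330,240:440-33],(500,600)); o[:300,500:]=R(i[160:220,260:320],(300,300)); o[300:,500:]=R(j[170:330,310:470],(300,300))
cv2.imwrite("pics/g4.png",o)
E
```

```text
t: 10.7
tool_pos: [0.5563, 0.0626, 0.3216]
orientation: [2.009, 2.409, 0.003]
force: [-3.2, -0.4, 12.6]
opening: 0.0575
gripper_force: 45.0
t 10.7 pos [0.5563 0.0626 0.3216] err in tool axes [ 0.2122 -0.0016  0.0988] yaw err 0.0012
q [ 0.02 -0.    1.48 -0.    1.66 -0.16] F [-3.2 -0.4 12.6] open 0.057484913103886474 rel skid [0.031  0.2106] r 0.2129 rock deg 67.4
```

View pics/g4.png

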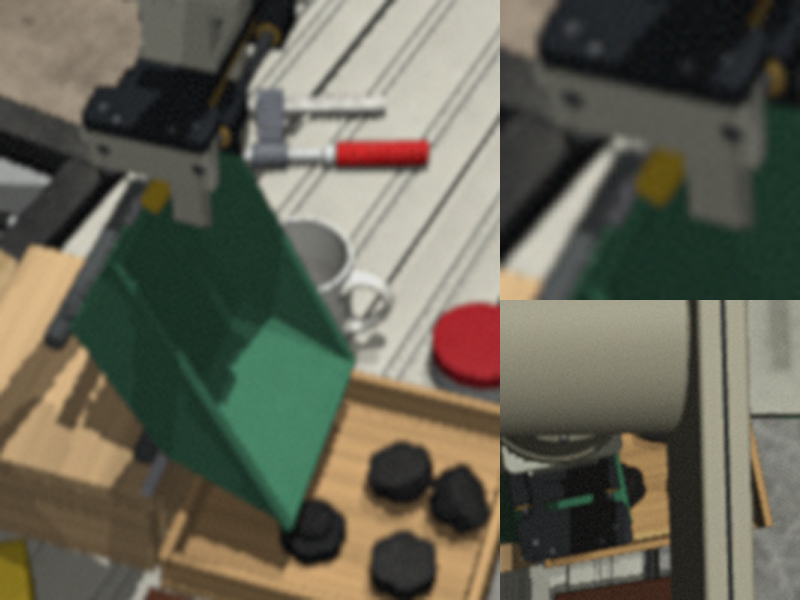

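All four knobs lie in the tray, at (313,530), (403,565), (400,470) and (460,500). The tub is empty and its bar is on the stand at (150,445). I'll rock back along the same arc.

In the tool's units: 0.0074 m is 0.148, 0.0073 m is 0.146.

```bash
echo '[[[0.05, 0.112, 0, -0.016, 0], [0.05, 0.112, 0, -0.012, 0], [0.05, 0.112, 0, -0.01, 0], [0.05, 0.112, 0, -0.008, 0], [0.05, 0.148, 0, -0.006, 0], [0.05, 0.148, 0, 0, 0], [0.05, 0.148, 0, 0.006, 0], [0.05, 0.148, 0, 0.014, 0], [0.05, 0.148, 0, 0.02, 0], [0.05, 0.074, 0, 0.008, 0], [0.05, 0.146, 0, 0.024, 0], [0.05, 0.144, 0, 0.028, 0], [0.05, 0.144, 0, 0.032, 0], [0.05, 0.144, 0, 0.036, 0], [0.05, 0.142, 0, 0.042, 0], [0.05, 0.14, 0, 0.05, 0], [0.05, 0.138, 0, 0.054, 0], [0.05, 0.136, 0, 0.056, 0], [0.05, 0.136, 0, 0.06, 0], [0.05, 0.068, 0, 0.03, 0]]]' > rows.txt && python3 inch.py rows.txt; python3 meas.py '[.5177,.2709,.2229]'
```

```text
t: 12.8
tool_pos: [0.5325, 0.1921, 0.2989]
orientation: [2.01, 2.412, 0.003]
force: [1.1, 4.1, 3.8]
opening: 0.0596
gripper_force: 45.0
t 12.8 pos [0.5325 0.1921 0.2989] err in tool axes [ 0.0802 -0.0005  0.0759] yaw err -0.0
q [ 0.26  0.02  1.5  -0.    1.62  0.07] F [1.1 4.1 3.8] open 0.059621304980910866 rel skid [-0.1006  0.1879] r 0.2131 rock deg 30.9
```

In the tool's units: 0.0034 m is 0.068, 0.0031 m is 0.062.

```bash
echo '[[[0.05, 0.068, 0, 0.03, 0], [0.05, 0.062, 0, 0.04, 0], [0.05, 0.062, 0, 0.04, 0], [0.05, 0.062, 0, 0.04, 0], [0.05, 0.062, 0, 0.04, 0], [0.05, 0.062, 0, 0.04, 0], [0.05, 0.062, 0, 0.04, 0], [0.05, 0.062, 0, 0.042, 0], [0.05, 0.062, 0, 0.042, 0], [0.05, 0.062, 0, 0.044, 0], [0.05, 0.062, 0, 0.046, 0], [0.05, 0.054, 0, 0.05, 0], [0.05, 0.054, 0, 0.05, 0], [0.05, 0.054, 0, 0.05, 0], [0.05, 0.054, 0, 0.05, 0], [0.05, 0.054, 0, 0.052, 0], [0.05, 0.054, 0, 0.052, 0], [0.05, 0.054, 0, 0.052, 0], [0.05, 0.054, 0, 0.052, 0], [0.05, 0.054, 0, 0.052, 0]]]' > rows.txt && python3 inch.py rows.txt; python3 meas.py '[.5177,.2709,.2229]'
```

```text
t: 14.8
tool_pos: [0.5216, 0.2492, 0.2513]
orientation: [2.012, 2.413, -0.001]
force: [3.5, 4.7, -5.8]
opening: 0.0581
gripper_force: 45.0
t 14.8 pos [0.5216 0.2492 0.2513] err in tool axes [0.0221 0.0001 0.0284] yaw err 0.0006
q [ 0.36  0.07  1.54 -0.    1.54  0.18] F [ 3.5  4.7 -5.8] open 0.05806534396614322 rel skid [-0.1588  0.1403] r 0.2119 rock deg 10.5
```

In the tool's units: 0.0014 m is 0.028, 0.0011 m is 0.022.

```bash
echo '[[[0.05, 0.022, 0, 0.028, 0], [0.05, 0.022, 0, 0.028, 0], [0.05, 0.022, 0, 0.028, 0], [0.05, 0.022, 0, 0.028, 0], [0.05, 0.022, 0, 0.028, 0], [0.05, 0.022, 0, 0.028, 0], [0.05, 0.022, 0, 0.028, 0], [0.05, 0.022, 0, 0.028, 0], [0.05, 0.022, 0, 0.028, 0], [0.05, 0.022, 0, 0.028, 0], [0.05, 0.022, 0, 0.028, 0], [0.05, 0.022, 0, 0.028, 0], [0.05, 0.022, 0, 0.028, 0], [0.05, 0.022, 0, 0.028, 0], [0.05, 0.022, 0, 0.028, 0], [0.05, 0.022, 0, 0.028, 0], [0.05, 0, 0, 0, 0], [0.05, 0, 0, 0, 0]]]' > rows.txt && python3 inch.py rows.txt; python3 meas.py '[.5177,.2709,.2229]'
python3 - <<'E'
from plant import robot, job, read_camera
import cv2,numpy as np
i=read_camera("scene")["image"][:,:,::-1]
cv2.imwrite("pics/g5.png",i)
o=np.hstack([cv2.resize(a[190:340,190:290],(400,600),interpolation=cv2.INTER_CUBIC) for a in(cv2.imread("pics/scene0.png"),i)])
cv2.imwrite("pics/g5c.png",o)
E
```

```text
t: 16.6
tool_pos: [0.5181, 0.2654, 0.2298]
orientation: [2.012, 2.412, -0.003]
force: [2.0, -4.2, -6.4]
opening: 0.0583
gripper_force: 45.0
t 16.6 pos [0.5181 0.2654 0.2298] err in tool axes [0.0055 0.0006 0.0068] yaw err 0.0015
q [ 0.39  0.09  1.55 -0.    1.5   0.21] F [ 2.  -4.2 -6.4] open 0.058309063749504744 rel skid [-0.1753  0.1188] r 0.2118 rock deg 3.2
```

View pics/g5c.png

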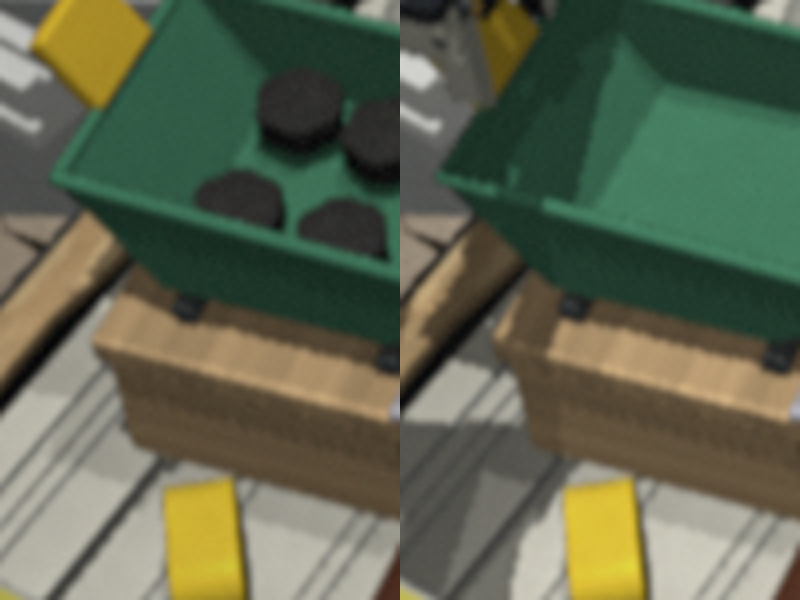

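The front foot now shows at (380,355), against (390,357) before, so the bar is about 4 mm back of where it stood. I'll lower the tub while easing it forward.

In the tool's units: 0.0005 m is 0.01, 0.0001 m is 0.002.

```bash
echo '[[[0.05, 0.002, 0, 0.01, 0], [0.05, 0.002, 0, 0.01, 0], [0.05, 0.002, 0, 0.01, 0], [0.05, 0.002, 0, 0.01, 0], [0.05, 0.002, 0, 0.01, 0], [0.05, 0.002, 0, 0.01, 0], [0.05, 0.002, 0, 0.01, 0], [0.05, 0.002, 0, 0.01, 0], [0.05, 0.002, 0, 0.01, 0], [0.05, 0.002, 0, 0.01, 0], [0.05, 0.002, 0, 0.01, 0], [0.05, 0.002, 0, 0.01, 0], [0.05, 0, 0, 0, 0]]]' > rows.txt && python3 inch.py rows.txt; python3 meas.py '[.5177,.2709,.2229]'
cat > shift.py <<'E'
import cv2,numpy as np
from plant import robot, job, read_camera
a0=cv2.imread("pics/scene0.png"); c=read_camera("scene"); b0=c["image"][:,:,::-1]
def pj(X): q=np.array(c["R"])@X+c["t"]; return np.array([c["fx"]*q[0]/q[2]+c["cx"],c["fy"]*q[1]/q[2]+c["cy"]])
def W(l): u=np.array([.1805,-.9836,0]);v=np.array([.9836,.1805,0]);return np.array([.5491,.0928,.1])+u*l[0]+v*l[1]+np.array([0,0,l[2]])
for n,l,h in(("frontfoot",(0,-.075,.008),6),("backfoot",(-.112,-.075,.008),6),("lip-",(.075,-.075,.083),8),("lip+",(.075,.075,.083),8),("rim-",(-.166,-.075,.096),8),("rim+",(-.166,.075,.096),8)):
    p=pj(W(l));x,y=np.round(p).astype(int);K=4
    up=lambda m,r:cv2.resize(m[y-r:y+r+1,x-r:x+r+1],None,fx=K,fy=K,interpolation=cv2.INTER_CUBIC)
    r=cv2.matchTemplate(up(b0,h+10),up(a0,h),cv2.TM_CCOEFF_NORMED);_,s,_,m=cv2.minMaxLoc(r)
    d=np.array(m)/K-10
    J=np.array([pj(W(np.array(l)+e))-p for e in np.eye(3)*.001]).T
    print(n,"px",d,"score",round(s,2),"mm xy",np.linalg.solve(J[:,:2],d).round(1),"mm xz",np.linalg.solve(J[:,[0,2]],d).round(1))
E
python3 shift.py
```

```text
t: 17.95
tool_pos: [0.5179, 0.2675, 0.2287]
orientation: [2.011, 2.412, 0.003]
force: [-10.4, -7.5, 20.0]
opening: 0.0584
gripper_force: 45.0
t 17.95 pos [0.5179 0.2675 0.2287] err in tool axes [0.0034 0.0004 0.0058] yaw err 0.0005
q [ 0.39  0.09  1.56 -0.    1.5   0.21] F [-10.4  -7.5  20. ] open 0.058404163939386376 rel skid [-0.1775  0.1177] r 0.2129 rock deg 2.6
frontfoot px [-3.25  0.  ] score 0.95 mm xy [-6.2 -2. ] mm xz [-7.2 -2.9]
backfoot px [-1.75  0.  ] score 0.93 mm xy [-3.4 -1.1] mm xz [-4.2 -1.6]
lip- px [-3.75 -1.  ] score 0.9 mm xy [-7.4  0.1] mm xz [-7.4  0.2]
lip+ px [-0.25 -0.25] score 0.91 mm xy [-0.7  0.5] mm xz [-0.5  0.6]
rim- px [-0.5   1.25] score 0.48 mm xy [ 0.6 -3.2] mm xz [-2.  -4.3]
rim+ px [-2.25 -1.5 ] score 0.87 mm xy [-6.5  2.8] mm xz [-4.7  3. ]
```

The manual's scale: shifts go in shares of 50 mm and turns go in shares of 2 rad. Converting my numbers, -0.002 m is -0.04.

```bash
echo '[[[0.05, 0, 0, -0.04, 0], [0.05, 0, 0, -0.04, 0], [0.05, 0, 0, 0, 0], [0.05, 0, 0, 0, 0]]]' > rows.txt && python3 inch.py rows.txt; python3 meas.py '[.5177,.2709,.2229]'
sed -i 's/^a0=.*/import sys\ncam=sys.argv[1]; a0=cv2.imread(f"pics\/{cam}0.png"); c=read_camera(cam); b0=c["image"][:,:,::-1]/' shift.py
for c in scene top; do python3 shift.py $c; done
python3 - <<'E'
from plant import robot, job, read_camera
import cv2,numpy as np
R=lambda a:cv2.resize(a,(400,300),interpolation=cv2.INTER_CUBIC)
o=np.vstack([np.hstack([R(x[y0:y0+150,x0:x0+200]) for x in(cv2.imread(f"pics/{n}0.png"),read_camera(n)["image"][:,:,::-1])]) for n,y0,x0 in(("scene",170,200),("top",185,190))])
cv2.imwrite("pics/g6.png",o)
E
```

```text
t: 18.4
tool_pos: [0.518, 0.2666, 0.2294]
orientation: [2.012, 2.412, -0.002]
force: [-2.4, -5.8, 2.5]
opening: 0.0587
gripper_force: 45.0
t 18.4 pos [0.518  0.2666 0.2294] err in tool axes [0.0043 0.0005 0.0065] yaw err 0.0011
q [ 0.39  0.09  1.55 -0.    1.5   0.21] F [-2.4 -5.8  2.5] open 0.058697621130935684 rel skid [-0.1765  0.1184] r 0.2126 rock deg 2.9
frontfoot px [-3.25 -0.25] score 0.95 mm xy [-6.4 -1.4] mm xz [-7.1 -2. ]
backfoot px [-1.75  0.  ] score 0.93 mm xy [-3.4 -1.1] mm xz [-4.2 -1.6]
lip- px [-3.25 -0.5 ] score 0.93 mm xy [-6.1 -0.7] mm xz [-6.4 -1. ]
lip+ px [-0.25 -0.25] score 0.92 mm xy [-0.7  0.5] mm xz [-0.5  0.6]
rim- px [-0.75  1.25] score 0.5 mm xy [ 0.1 -3.4] mm xz [-2.5 -4.5]
rim+ px [-2.  -1.5] score 0.87 mm xy [-6.  3.] mm xz [-4.1  3.2]
frontfoot px [0.25 0.5 ] score 0.99 mm xy [ 0.3 -0.9] mm xz [  0.5 -49.1]
backfoot px [0.75 0.5 ] score 0.99 mm xy [ 1.1 -1.1] mm xz [ -5.1 -57.5]
lip- px [-4.5   1.75] score 0.98 mm xy [-7.6 -1.4] mm xz [ -1.7 -68.7]
lip+ px [-4.75  1.25] score 0.88 mm xy [-7.9 -0.6] mm xz [-7.7 -3.3]
rim- px [-1.5   9.75] score 0.68 mm xy [ -4.8 -14.4] mm xz [-129.3 -703.1]
rim+ px [-1.5   1.25] score 0.68 mm xy [-2.7 -1.5] mm xz [-4.1 -8.3]
```

View pics/g6.png

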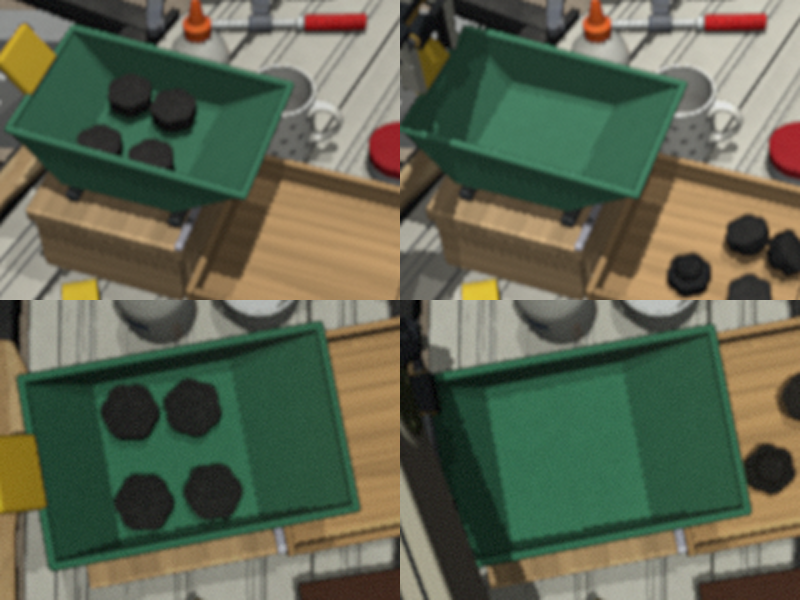

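The tub is back on both feet and level, but about 7 mm behind where it stood: the lip in the top view went from (325,325) to (314,326). There is no visible yaw. I'll keep the grip, press down lightly and nudge it forward.

In the tool's units: -0.001 m is -0.02.

```bash
echo '[[[0.05, 0, 0, 0.02, 0], [0.05, 0, 0, 0.02, 0], [0.05, -0.02, 0, 0, 0], [0.05, -0.02, 0, 0, 0], [0.05, -0.02, 0, 0, 0], [0.05, -0.02, 0, 0, 0], [0.05, -0.02, 0, 0, 0], [0.05, -0.02, 0, 0, 0], [0.05, 0, 0, 0, 0]]]' > rows.txt && python3 inch.py rows.txt; python3 meas.py '[.5177,.2709,.2229]'
for c in scene top; do python3 shift.py $c | grep -v rim; done
```

```text
t: 19.5
tool_pos: [0.5182, 0.2659, 0.2294]
orientation: [-2.006, -2.412, -0.01]
force: [-7.5, 14.3, 9.8]
opening: 0.0585
gripper_force: 45.0
t 19.5 pos [0.5182 0.2659 0.2294] err in tool axes [0.0049 0.0004 0.0065] yaw err -0.0019
q [0.38 0.08 1.56 0.01 1.5  0.2 ] F [-7.5 14.3  9.8] open 0.05849083719986748 rel skid [-0.1759  0.1184] r 0.212 rock deg 3.0
frontfoot px [-3.25 -0.25] score 0.95 mm xy [-6.4 -1.4] mm xz [-7.1 -2. ]
backfoot px [7.5  1.75] score 0.93 mm xy [16.5  0.5] mm xz [16.8  0.7]
lip- px [-3.25 -0.5 ] score 0.92 mm xy [-6.1 -0.7] mm xz [-6.4 -1. ]
lip+ px [-0.25 -0.25] score 0.92 mm xy [-0.7  0.5] mm xz [-0.5  0.6]
frontfoot px [0.25 0.5 ] score 0.99 mm xy [ 0.3 -0.9] mm xz [  0.5 -49.1]
backfoot px [2.   0.25] score 0.99 mm xy [ 3.3 -1.1] mm xz [ -2.8 -56.5]
lip- px [-4.5   1.75] score 0.98 mm xy [-7.6 -1.4] mm xz [ -1.7 -68.7]
lip+ px [-4.75  1.25] score 0.87 mm xy [-7.9 -0.6] mm xz [-7.7 -3.3]
```

In the tool's units: -0.001 m is -0.02.

```bash
echo '[[[0.05, -0.02, 0, 0, 0], [0.05, -0.02, 0, 0, 0], [0.05, -0.02, 0, 0, 0], [0.05, -0.02, 0, 0, 0], [0.05, 0, 0, 0, 0]]]' > rows.txt && python3 inch.py rows.txt; python3 meas.py '[.5177,.2709,.2229]'
for c in scene top; do python3 shift.py $c | grep -v rim; done
```

```text
t: 20.1
tool_pos: [0.519, 0.2637, 0.2294]
orientation: [-2.004, -2.412, -0.015]
force: [-6.1, 20.0, 5.6]
opening: 0.0583
gripper_force: 45.0
t 20.1 pos [0.519  0.2637 0.2294] err in tool axes [ 0.0072 -0.      0.0066] yaw err -0.0027
q [0.38 0.08 1.56 0.01 1.49 0.19] F [-6.1 20.   5.6] open 0.058279853627330035 rel skid [-0.1736  0.1184] r 0.2101 rock deg 3.3
frontfoot px [-2.  0.] score 0.96 mm xy [-3.8 -1.2] mm xz [-4.4 -1.8]
backfoot px [8.75 1.75] score 0.93 mm xy [18.9  1.3] mm xz [19.8  1.9]
lip- px [-2.5  -0.25] score 0.96 mm xy [-4.6 -0.8] mm xz [-4.9 -1.1]
lip+ px [-0.25  0.  ] score 0.95 mm xy [-0.5 -0.2] mm xz [-0.5 -0.2]
frontfoot px [0.25 0.5 ] score 0.99 mm xy [ 0.3 -0.9] mm xz [  0.5 -49.1]
backfoot px [2.25 0.  ] score 1.0 mm xy [ 3.8 -0.7] mm xz [ -0.4 -38.4]
lip- px [-3.25  1.75] score 0.97 mm xy [-5.6 -1.8] mm xz [  1.8 -87. ]
lip+ px [-0.75  0.75] score 0.93 mm xy [-1.4 -1. ] mm xz [-1.  -5.4]
```

It is sliding, about 2 mm so far. I'll continue.

In the tool's units: -0.001 m is -0.02, 0.0005 m is 0.01.

```bash
echo '[[[0.05, -0.02, 0, 0, 0], [0.05, -0.02, 0, 0.01, 0], [0.05, -0.02, 0, 0, 0], [0.05, -0.02, 0, 0, 0], [0.05, 0, 0, 0, 0]]]' > rows.txt && python3 inch.py rows.txt; python3 meas.py '[.5177,.2709,.2229]'
for c in scene top; do python3 shift.py $c | grep -v rim; done
```

```text
t: 20.7
tool_pos: [0.5205, 0.2599, 0.2294]
orientation: [-2.005, -2.413, -0.017]
force: [-2.8, 21.5, 7.1]
opening: 0.0583
gripper_force: 44.9
t 20.7 pos [0.5205 0.2599 0.2294] err in tool axes [ 0.0112 -0.0007  0.0066] yaw err -0.003
q [0.37 0.08 1.56 0.01 1.49 0.18] F [-2.8 21.5  7.1] open 0.058345590075520724 rel skid [-0.1695  0.1184] r 0.2068 rock deg 4.0
frontfoot px [-0.5   0.25] score 0.99 mm xy [-0.7 -0.9] mm xz [-1.2 -1.3]
backfoot px [9.5 2. ] score 0.92 mm xy [20.7  1.1] mm xz [21.5  1.7]
lip- px [-1.   0.5] score 0.99 mm xy [-1.4 -1.7] mm xz [-2.  -2.3]
lip+ px [0. 0.] score 0.99 mm xy [ 0. -0.] mm xz [ 0. -0.]
frontfoot px [0.   0.75] score 0.99 mm xy [-0.2 -1.3] mm xz [  0.  -67.3]
backfoot px [ 3.5 -0.5] score 0.99 mm xy [ 6.  -0.3] mm xz [  4.4 -15. ]
lip- px [-1.    1.75] score 0.96 mm xy [-2.1 -2.4] mm xz [   8.1 -120.1]
lip+ px [0.  0.5] score 0.99 mm xy [-0.2 -0.8] mm xz [ 0.2 -4.4]
```

The tub is within about 1 mm of its original place. I'll take off the load, release and retreat straight up.

In the tool's units: 0.002 m is 0.04, 0.0015 m is 0.03.

```bash
echo '[[[0.05, 0.04, 0, -0.02, 0], [0.05, 0.04, 0, -0.02, 0], [0.05, 0.03, 0, 0, 0], [0.05, 0, 0, 0, 0], [0.05, 0, 0, 0, 0]]]' > rows.txt && python3 inch.py rows.txt 10; python3 meas.py '[.5177,.2709,.2229]'; echo '[[[0.064, 0, 0, 0, 0], [0.07, 0, 0, 0, 0], [0.09, 0, 0, 0, 0], [0.09, 0, 0, 0, 0], [0.09, 0, 0, 0, 0]]]' > rows.txt && python3 inch.py rows.txt; python3 meas.py '[.5177,.2709,.2229]'
```

```text
t: 21.3
tool_pos: [0.5207, 0.2586, 0.2296]
orientation: [2.011, 2.41, 0.003]
force: [1.0, -4.6, 9.0]
opening: 0.0593
gripper_force: 10.0
t 21.3 pos [0.5207 0.2586 0.2296] err in tool axes [ 0.0127 -0.0008  0.0067] yaw err 0.0014
q [ 0.37  0.08  1.56 -0.    1.5   0.19] F [ 1.  -4.6  9. ] open 0.05930098739993989 rel skid [-0.1682  0.1186] r 0.2058 rock deg 4.2
t: 21.8
tool_pos: [0.5192, 0.2593, 0.2274]
orientation: [-2.011, -2.413, 0.001]
force: [-1.3, -0.1, 0.1]
opening: 0.0879
gripper_force: 0.0
t 21.8 pos [0.5192 0.2593 0.2274] err in tool axes [0.0117 0.0006 0.0045] yaw err 0.0004
q [0.37 0.08 1.56 0.   1.5  0.19] F [-1.3 -0.1  0.1] open 0.08794594908080224 rel skid [-0.1692  0.1164] r 0.2053 rock deg 3.6
```

In the tool's units: 0.04 m is 0.8, -0.03 m is -0.6.

```bash
echo '[[[0.09, 0, 0, -0.1, 0], [0.09, 0, 0, -0.2, 0], [0.09, 0, 0, -0.4, 0], [0.09, 0, 0, -0.6, 0], [0.09, 0, 0, -0.6, 0], [0.09, 0, 0, -0.6, 0], [0.09, 0.4, 0, 0, 0], [0.09, 0.8, 0, 0, 0], [0.09, 0.8, 0, 0, 0], [0.09, 0.8, 0, 0, 0], [0.09, 0.4, 0, 0, 0], [0.09, 0, 0, 0, 0], [0.09, 0, 0, 0, 0]]]' > rows.txt && python3 inch.py rows.txt
for c in scene top; do python3 shift.py $c; done
python3 - <<'E'
from plant import robot, job, read_camera
import cv2,numpy as np
R=lambda a:cv2.resize(a,(400,300),interpolation=cv2.INTER_CUBIC)
o=np.vstack([np.hstack([R(x[y0:y0+h,x0:x0+w]) for x in(cv2.imread(f"pics/{n}0.png"),read_camera(n)["image"][:,:,::-1])]) for n,y0,x0,h,w in(("scene",170,190,210,280),("top",140,170,246,328))])
cv2.imwrite("pics/g7.png",o)
E
```

```text
t: 23.1
tool_pos: [0.4906, 0.4168, 0.3533]
orientation: [2.01, 2.414, 0.0]
force: [0.1, 0.4, -0.7]
opening: 0.09
gripper_force: 0.0
frontfoot px [-0.5   0.25] score 0.99 mm xy [-0.7 -0.9] mm xz [-1.2 -1.3]
backfoot px [-0.75 -0.25] score 1.0 mm xy [-1.7  0.1] mm xz [-1.6  0.2]
lip- px [-1.   0.5] score 0.99 mm xy [-1.4 -1.7] mm xz [-2.  -2.3]
lip+ px [0. 0.] score 0.99 mm xy [ 0. -0.] mm xz [ 0. -0.]
rim- px [-0.5  0. ] score 0.97 mm xy [-0.9 -0.3] mm xz [-1.2 -0.4]
rim+ px [-0.25  0.  ] score 1.0 mm xy [-0.5 -0.2] mm xz [-0.6 -0.2]
frontfoot px [0.   0.75] score 0.99 mm xy [-0.2 -1.3] mm xz [  0.  -67.3]
backfoot px [1. 0.] score 1.0 mm xy [ 1.7 -0.3] mm xz [ -0.2 -17.1]
lip- px [-1.    1.75] score 0.95 mm xy [-2.1 -2.4] mm xz [   8.1 -120.1]
lip+ px [0.  0.5] score 0.99 mm xy [-0.2 -0.8] mm xz [ 0.2 -4.4]
rim- px [-1.  0.] score 0.99 mm xy [-1.5  0.3] mm xz [ 1.  14.2]
rim+ px [-0.25  0.  ] score 1.0 mm xy [-0.4  0.1] mm xz [-0.3  0.4]
```

View pics/g7.png

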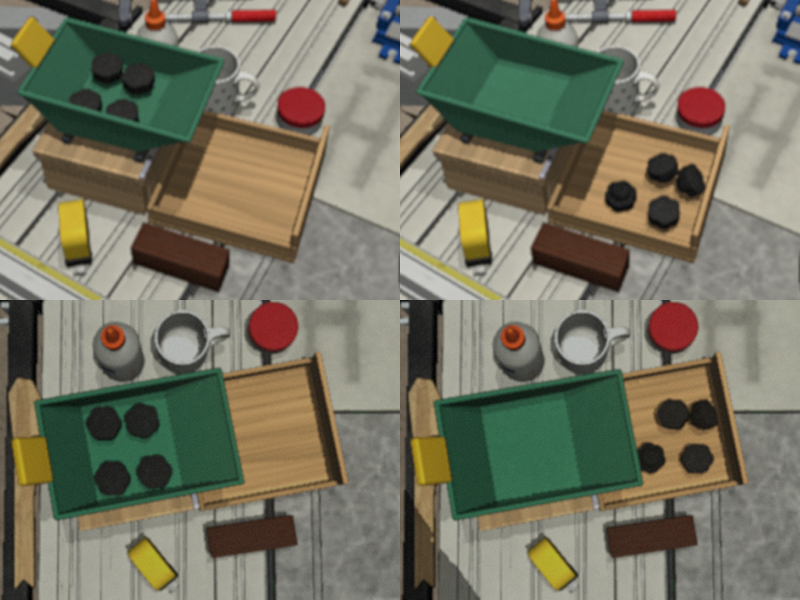

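The tub stands within about 1–2 mm of its original place on both feet. All four knobs are in the tray, at (655,458), (697,458), (672,414) and (704,414). The surrounding things look unmoved and the gripper is clear.

```bash
python3 -c "
from plant import robot, job, read_camera
print(job.close_job())"
```

```text
the job is handed in; nothing more can be done
None
```

The job is handed in: all four knobs are in the tray, the tub is back on both feet about 1–2 mm from where it stood (it had slid back about 7 mm, so I nudged it forward before letting go), and the surrounding things look unmoved in the last pictures.

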